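# Third hand for a polish-rack divider

### The arm

A 7-joint arm with a two-finger parallel gripper is mounted at the origin on the work surface. World frame = base frame: x ahead of the robot, y to its left, z up, the work surface at z = 0. Lengths are in mm, angles in rad, forces in N, time in s.
With the tool pointing down it reaches from about 400 to 900 mm from the base axis. Payload 5.6 kg.
Tool frame: the origin (TCP) lies midway between the tips of the shut fingers; the grasp point (between the pads) lies 19 mm behind it; x points along the fingers, y is the direction in which the jaws open and shut, and the axes are right-handed (so a half turn about x gives the same grasp; the last joint's range is limited). The gripper opens to 92 mm and grips with 3 to 60 N. Pads are 20 mm wide; open, the fingers measure 128 mm over their backs; the gripper's body (75 mm by 189 mm) begins 69 mm behind the grasp point.
Start: joints at [-1.378, 0.468, -0.012, 1.603, 0.006, 1.071, -0.056], TCP at [151.895, 632.01, 214.592] pointing down, gripper open.
Joint ranges: [-2.53, 2.53], [-0.31, 2.02], [-1.57, 1.55], [0.28, 2.44], [-1.29, 4.43], [0.15, 1.84], [-2.92, 2.92]. Speed limits (rad/s): [2.57, 2.57, 3.14, 3.14, 3.14, 3.14, 3.14].

### API

Orientations are given as a rotation vector (axis times angle).
In Python, from cell import robot, grip, kin, viewer gives the robot as it stands. Calls block until the motion is done:
- robot.movep(position, orientation): joint-space move of the TCP to a pose.
- robot.servo_line(position, feed=150, rotation=None): straight line of the TCP; rotation=None keeps the orientation; feed is the mean speed in mm/s.
- robot.goto_joints(angles): joint-space move.
- grip(opening, newtons=None): opening from 0.0 (shut) to 1.0 (fully open); newtons is the grip in N (None keeps the last); returns when the fingers have stopped.
- robot.hold(seconds).
- kin.ik(position, orientation): joint angles nearest the present ones, or None.
- robot.observe(): the state.
- viewer.read_camera(name): name is "scene" or "side" or "wrist"; returns the picture (400x640x3 uint8, red, green, blue); there is no depth.
- viewer.camera_info(name): a dict with "camera_matrix" (3x3 intrinsics, pixels), "R" (3x3) and "t" (3): a world point X has camera coordinates R X + t. Camera axes: x right, y down, z forward; pixel columns grow to the right and rows downward; lengths in mm; the calibration is good to about 2 mm. The wrist camera is an equidistant fisheye: a pixel r from the principal point sees the ray r / f radians off the axis. A picture is of the moment at which its call begins: read the wrist's pose just before it. camera_info takes no time and is no camera call; for the wrist camera it gives the pose at the moment of the call.
A pose or a line that the arm cannot do raises robot.IKError and nothing moves.
- robot.job_done(): hands the job in, once; it reports no verdict.
Trained networks look in the newest picture that a camera, given by its name, has taken for a name from the list of things; names that differ only in an ending like _2 or _b are one class to them, and where a whole thing is asked for, a point or a joint stands for the part that bears it (a point fixed in the world has none). Each returns a list of dicts, best first, with "confidence" (0 to 1); they miss things now and then, are a little off and sometimes report something else, mostly with a low value. They report only what shows in the picture. A call takes as long as a camera call.
- viewer.silhouettes(name, camera): "mask" (400x640 bool, what is visible of it).
- viewer.pinpoint(name, camera): "at" ([x, y, z] in mm, in the coordinates of the camera as it stood for that picture, good to about 4 mm: a listed point, or the origin of a listed thing).
The state is a dict: "t": time; "joints": joint angles; "joint_velocities": joint speeds; "joint_torque": joint torques, N m; "tcp_pos": TCP position; "tcp_rot": TCP orientation; "contact_force": force on the tool from outside, world axes, zero at the start; "wrist_torque": the same for the moment, N m; "grip_width": opening from 0.0 (shut) to 1.0 (fully open).
Only numpy, scipy, OpenCV 4.12 (cv2) and the standard library are available. Lean on these libraries where they do the work, as an engineer would, in place of code of your own. Each camera call takes 0.05 s, during which the arm holds its last target.

### The job

Take the tall plain rectangular plywood divider out of the stock rack, stand it on its long edge down in the groove of the assembly jig, and slide it along the groove until its end presses the rubber-faced sprung back rail. Keep hold of it there and press steadily with about 10 N (the rail then gives way by about 10 mm; never push it anywhere near the end of its travel), so that the nail technician can screw it on: the program finishes while still holding and pressing. Leave the two other panels in the rack and the two bottles where they are.

Things in the scene. Friction and masses are not known exactly. Their poses are not given: they have to be found in the camera images.
- divider_mid (a point): Centre of the loose divider: a plain rectangular plywood panel, 120 long (its x), 10 thick (its y), 85 high (its z, up), about 80 g. It starts on edge in one of the rack's three slots; its lower edge is 42.5 below this point. It is the only panel that is full height over its whole length. Either end may meet the rail.
- groove (a point): Middle of the groove's floor (12 above the table; groove 180 long, x = -90 to +90). x runs along it towards the back rail, y across, z up. It is 14 wide between aluminium strips 18 high, topped by lips flaring outwards to 22 wide at 27 above the floor. The rubber face at rest is at x = +105: the divider's centre is at x = +45 when it just touches.
- jig: Assembly jig, fixed to the table: grey base 280 (x, along the groove) x 120 (y) x 12, origin at the centre of its underside; it carries the groove and, at its +x end, the sprung back rail. Groove strips are 8 thick.
- pad (a point): Rubber facing of the back rail, 4 thick, 90 wide (y), 50 high (z). The point: centre of the face that the divider's end meets, 27 above the groove's floor; x points the way to press. The rail, 12 thick plywood, moves with it, its top 52 above the groove's floor; 35 behind it stands a fixed grey bracket with the springs, 50 high.
- backrail (a joint): How far the back rail has been pushed back along the groove's x, in m: 0 at rest, end of travel at 0.028. Springs of 1 N per mm push it back towards the groove, so 10 N gives 0.010.
- rack: Fixed white stock rack, 140 (x, along its slots) x 180 (y) x 30 high, origin at the centre of its underside. Slots along x at y = -60, 0 and +60, each 14 wide, floor 10 above the table, side strips 20 high and 120 long. One panel stands centred in each slot.
- cheek_mid (a point): Bystander: plywood panel 120 x 10, one half of its length 85 high, the other half only 50 high (a step); stands in the rack. The point is 42.5 above its lower edge at mid length.
- plaque_mid (a point): Bystander: low rectangular plywood panel, 120 x 10 x 50 high; stands in the rack. The point is its centre.
- polish: Bystander: small round bottle of dark glass, 32 diameter, 75 high; origin at the centre of its underside.
- lotion: Bystander: white round bottle, 56 diameter, 130 high; origin at the centre of its underside.

How it is judged (in metres and radians):
On the way:
1. the divider stands on edge down in the groove (z of divider_mid in the frame of groove between 0.036 and 0.048 m and y of divider_mid in the frame of groove between -0.005 and 0.005 m and angle between the x axis of divider_mid and the x axis of groove, either way round below 0.08 rad and angle between divider_mid's own z axis and vertical below 0.1 rad), for 0.2 s.
At the end, for the whole second after the job is handed in: Divider upright (0.1 rad), still, within 0.08 rad and 5 mm of the groove's line, lower edge within 6 mm of its floor, fingers acting on it; it presses the rubber with 6 to 15 N (rail back 5 to 16 mm). Other panels and bottles upright, within 30 mm of their start (all of step 1 and contact force between divider and backrail between 6 and 15 N and value of joint backrail between 0.005 and 0.016 m and contact force between the fingers and divider above 3 N and linear speed of divider below 0.01 m/s and not (distance of cheek_mid from where it was at the start of the episode above 0.03 m or angle between cheek_mid's own z axis and vertical above 0.35 rad) and not (distance of plaque_mid from where it was at the start of the episode above 0.03 m or angle between plaque_mid's own z axis and vertical above 0.35 rad) and not (distance of polish from where it was at the start of the episode above 0.03 m or angle between polish's own z axis and vertical above 0.35 rad) and not (distance of lotion from where it was at the start of the episode above 0.03 m or angle between lotion's own z axis and vertical above 0.35 rad)); the arm keeps its last pose, push and grip.
It fails at once if the back rail is pushed back more than 23 mm (value of joint backrail above 0.023 m).
It fails at once if the stepped panel is moved more than 30 mm or tipped (distance of cheek_mid from where it was at the start of the episode above 0.03 m or angle between cheek_mid's own z axis and vertical above 0.35 rad).
It fails at once if the low panel is moved more than 30 mm or tipped (distance of plaque_mid from where it was at the start of the episode above 0.03 m or angle between plaque_mid's own z axis and vertical above 0.35 rad).
It fails at once if the small bottle is moved more than 30 mm or tipped (distance of polish from where it was at the start of the episode above 0.03 m or angle between polish's own z axis and vertical above 0.35 rad).
It fails at once if the white bottle is moved more than 30 mm or tipped (distance of lotion from where it was at the start of the episode above 0.03 m or angle between lotion's own z axis and vertical above 0.35 rad).
It also fails if it takes over 51 s, if anything falls off the work surface, if the arm or the gripper's body presses on something with over 40 N, if the wrist force passes 120 N, or if a joint passes its speed limit or range.

## Working session

There is one attempt and no reset: what is moved stays moved. The work goes in short steps, each a Python script; the robot and the scene stay as the last script left them, time stands still between calls to the robot, and variables do not carry over. Pictures are saved under pics/ and viewed, and the job is handed in when it is done.

```bash
ls; mkdir -p pics
cat > h.py <<'E'
import numpy as np, cv2
from cell import robot, grip, kin, viewer
def save(img,name): cv2.imwrite('pics/'+name+'.png', img[:,:,::-1])
def toworld(p,ci): return np.array(ci['R']).T@(np.array(p)-np.array(ci['t']))
E
python3 - <<'E'
from h import *
np.set_printoptions(precision=1,suppress=True)
for c in ['scene','side','wrist']:
    ci=viewer.camera_info(c); save(viewer.read_camera(c),'a_'+c)
    print(c, -np.array(ci['R']).T@np.array(ci['t']))
    for n in ['divider_mid','groove','jig','pad','rack','cheek_mid','plaque_mid','polish','lotion']:
        r=viewer.pinpoint(n,c)
        print(n,[(round(d['confidence'],2),toworld(d['at'],ci)) for d in r[:3]])
o=robot.observe(); print(o['t'],o['tcp_pos'],o['tcp_rot'],o['grip_width'])
E
```

```text
pics
scene [1282.6  277.6  961.1]
divider_mid [(0.79, array([ 631.2, -181.5,   49.5]))]
groove [(0.72, array([562.8, 120. ,  11.9]))]
jig [(0.9, array([564.4, 151.1,   0.5]))]
pad [(0.66, array([542.6, 223.8,  37.9]))]
rack [(0.84, array([ 571.1, -187.9,    3. ])), (0.48, array([562.9, 120. ,  13.5]))]
cheek_mid [(0.86, array([ 569.2, -188.9,   52.5]))]
plaque_mid [(0.73, array([ 511.2, -196.7,   34.2]))]
polish [(0.53, array([772. ,  29.7,  -1.7]))]
lotion [(0.67, array([768.2, 124.1,  -3.2]))]
side [ 316.1 -762.5  841.8]
divider_mid [(0.62, array([ 632.5, -183.4,   51.6]))]
groove [(0.93, array([564.2, 123.7,   4.5]))]
jig [(0.83, array([562. , 148.2,  -0.1]))]
pad [(0.68, array([549.1, 222.8,  36.4]))]
rack [(0.73, array([ 573.8, -183.9,    0.2]))]
cheek_mid [(0.72, array([ 575. , -188.8,   52.9]))]
plaque_mid [(0.64, array([ 512.4, -195.6,   35.7]))]
polish [(0.84, array([769.2,  29.2,  -0.7]))]
lotion [(0.88, array([769.9, 124.2,  -2.1]))]
wrist [ 74.1 650.5 385.5]
divider_mid []
groove []
jig []
pad []
rack []
cheek_mid []
plaque_mid []
polish []
lotion []
1.5 [151.9 632.  214.6] [ 0.2  1.6 -0.2] 1.0014905424004081
```

View pics/a_scene.png

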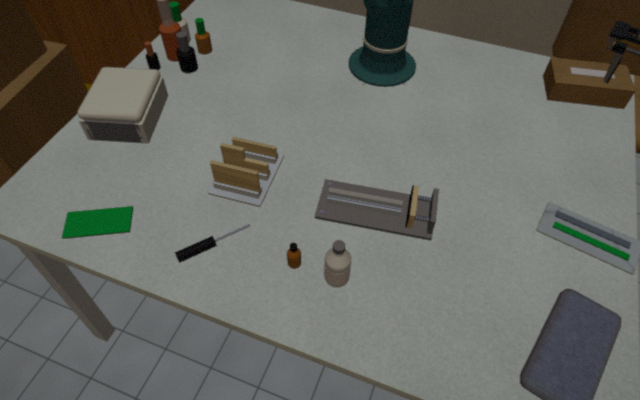

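View pics/a_side.png

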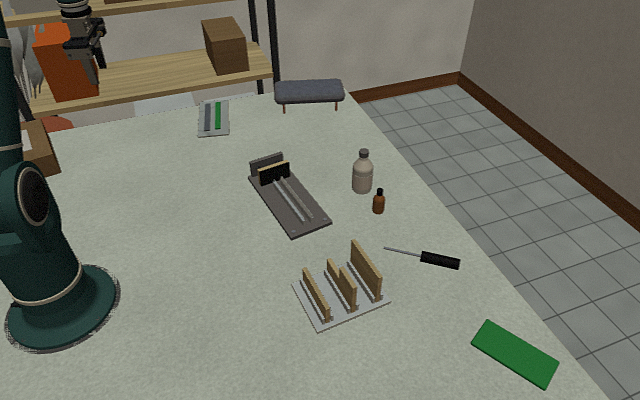

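Run:
```python
from h import *
from scipy.spatial.transform import Rotation as R
o=robot.observe(); print(R.from_rotvec(o['tcp_rot']).as_matrix().round(3)); print(o['contact_force'])
```

```text
[[ 0.     0.234  0.972]
 [ 0.     0.972 -0.234]
 [-1.     0.     0.   ]]
[-0.77688915 -0.01324559 -0.34061097]
```

The divider is the panel farthest from the robot: scene pixel (236,178), side pixel (366,270). It is full height along its whole length. The middle panel is stepped and the near one is low. The groove runs roughly along +y towards the rail, which is at scene (413,207). Both bottles are beyond the jig. Both cameras agree on the positions to within about 6 mm.

Next I'll hover over the jig and then the rack, and look with the wrist camera to get the yaws.

```bash
cat >> h.py <<'E'
from scipy.spatial.transform import Rotation as Rn
def down(yaw):
    "tool x down, tool y (jaws) at yaw in the table plane"
    y=np.array([np.cos(yaw),np.sin(yaw),0]); x=np.array([0,0,-1.]); z=np.cross(x,y)
    return Rn.from_matrix(np.c_[x,y,z]).as_rotvec()
def wpix(P,ci):
    K=np.array(ci['camera_matrix']); c=np.array(ci['R'])@np.array(P,float)+np.array(ci['t'])
    th=np.arctan2(np.hypot(c[0],c[1]),c[2]); ph=np.arctan2(c[1],c[0])
    return np.array([K[0,2]+K[0,0]*th*np.cos(ph),K[1,2]+K[1,1]*th*np.sin(ph)])
def wray(uv,ci,z):
    "wrist pixel -> world point at height z"
    K=np.array(ci['camera_matrix']); a=(uv[0]-K[0,2])/K[0,0]; b=(uv[1]-K[1,2])/K[1,1]
    th=np.hypot(a,b); d=np.array([np.sin(th)*a/max(th,1e-9),np.sin(th)*b/max(th,1e-9),np.cos(th)])
    R=np.array(ci['R']); C=-R.T@np.array(ci['t']); d=R.T@d
    return C+d*(z-C[2])/d[2]
E
python3 - <<'E'
from h import *
np.set_printoptions(precision=2,suppress=True)
for yaw in [0,np.pi]:
  for p in [(560,140,300),(631,-182,300),(631,-182,56)]: print(yaw,p,kin.ik(p,down(yaw)))
o=robot.observe(); print(o['t'])
E
```

```text
0 (560, 140, 300) [-0.78  0.29  0.59  1.72 -0.17  1.19 -0.14]
0 (631, -182, 300) [-0.44  0.56  1.01  1.53 -0.49  1.32  0.63]
0 (631, -182, 56) [-0.32  0.8   0.81  1.73 -0.71  0.93  0.79]
3.141592653589793 (560, 140, 300) [-0.39  0.27  0.11  1.69 -0.03  1.18  2.87]
3.141592653589793 (631, -182, 300) [-0.56  0.75  1.35  1.54 -0.73  1.44 -2.32]
3.141592653589793 (631, -182, 56) [-0.54  1.16  1.33  1.74 -1.19  1.28 -2.05]
1.5
```

Run:
```python
from h import *
np.set_printoptions(precision=1,suppress=True)
def look(tag,names):
    ci=viewer.camera_info('wrist'); save(viewer.read_camera('wrist'),tag)
    import pickle; pickle.dump(ci,open(tag+'.pkl','wb'))
    for n in names:
        r=viewer.pinpoint(n,'wrist'); print(n,[(round(d['confidence'],2),toworld(d['at'],ci)) for d in r[:2]])
robot.movep((560,120,290),down(0)); print(robot.observe()['t'])
look('b_jig',['groove','pad','jig'])
robot.movep((630,-200,290),down(0)); print(robot.observe()['t'])
look('b_rack',['divider_mid','rack'])
print(robot.observe()['t'],robot.observe()['tcp_pos'],robot.observe()['joints'])
```

```text
3.85
groove [(0.8, array([557.4, 117.7,   7.9]))]
pad [(0.93, array([547.9, 227.3,  44.2]))]
jig [(0.65, array([562.4, 152. ,   1.1])), (0.63, array([ 633.9, -188.5,   50.5]))]
5.2917
divider_mid []
rack [(0.57, array([ 572.3, -193. ,    1.4]))]
5.4417 [ 630.6 -197.9  290. ] [-0.2  0.5  0.7  1.5 -0.3  1.3  0.5]
```

View pics/b_jig.png

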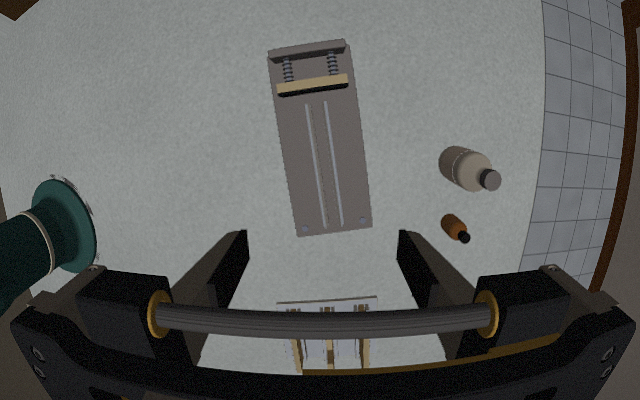

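View pics/b_rack.png

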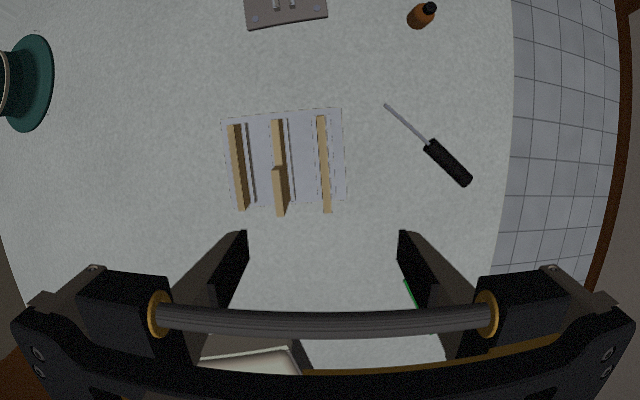

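The jig picture shows the whole jig, with the groove at (322,165), the rail top at (312,83) and clear corners. The rack picture shows all three panels: low at (238,165), stepped at (279,165) and divider at (324,165). I'll enlarge both to measure the edges.

Run:
```python
import cv2
a=cv2.imread('pics/b_jig.png')[30:245,255:385]; b=cv2.imread('pics/b_rack.png')[95:225,210:360]
cv2.imwrite('pics/b_jigz.png',cv2.resize(a,None,fx=2.75,fy=2.75,interpolation=3))
cv2.imwrite('pics/b_rackz.png',cv2.convertScaleAbs(cv2.resize(b,None,fx=4.5,fy=4.5,interpolation=3),alpha=1.3))
```

```text
(no output)
```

View pics/b_jigz.png

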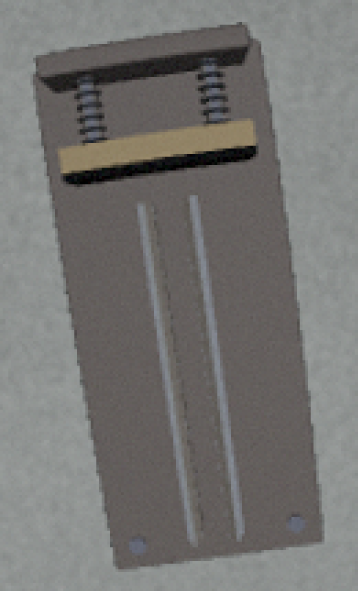

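View pics/b_rackz.png

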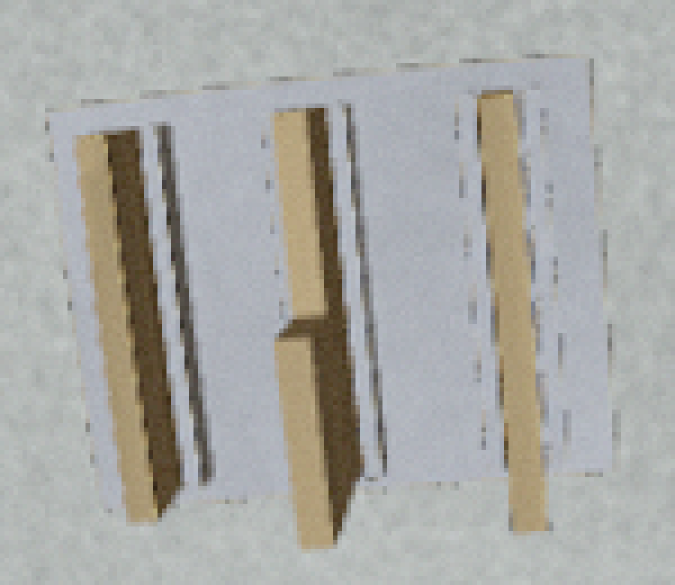

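Run:
```python
from h import *
import pickle
np.set_printoptions(precision=1,suppress=True)
cj=pickle.load(open('b_jig.pkl','rb'));cr=pickle.load(open('b_rack.pkl','rb'))
J=lambda x,y:(255+(x+.5)/2.75-.5,30+(y+.5)/2.75-.5)
Q=lambda x,y:(210+(x+.5)/4.5-.5,95+(y+.5)/4.5-.5)
def line(f,a,b,c,z,n):
    A=wray(f(*a),c,z);B=wray(f(*b),c,z);d=A-B; print(n,A,B,'len',np.hypot(*d[:2]),'ang',np.degrees(np.arctan2(d[1],d[0])),'mid',(A+B)/2)
line(Q,(495.5,92.5),(530,530),cr,95,'divider top')
line(Q,(47,108),(590,57),cr,4,'rack far edge'); line(Q,(590,57),(612,470),cr,4,'rack right')
for z in (30,39):
  line(J,(141,203),(192,543),cj,z,'stripL');line(J,(193,195),(240,540),cj,z,'stripR');line(J,(167,199),(216,541.5),cj,z,'groove')
line(J,(117,569),(323,541),cj,12,'base near'); line(J,(262,50),(323,541),cj,12,'base right')
line(J,(60,152),(255,124),cj,64,'rail top back');line(J,(62,173),(257,147),cj,64,'rail top front')
```

```text
divider top [ 627. -125.   95.] [ 636.7 -244.4   95. ] len 119.82180777432438 ang 94.64297975499076 mid [ 631.9 -184.7   95. ]
rack far edge [ 475.4 -127.7    4. ] [ 656.8 -114.7    4. ] len 181.87421708907993 ang -175.90047881084638 mid [ 566.1 -121.2    4. ]
rack right [ 656.8 -114.7    4. ] [ 666.3 -253.9    4. ] len 139.583611644917 ang 93.90472135432132 mid [ 661.6 -184.3    4. ]
stripL [536.6 209.4  30. ] [562.9  29.1  30. ] len 182.17837616186472 ang 98.27346925395366 mid [549.8 119.2  30. ]
stripR [562.5 213.4  30. ] [588.9  30.9  30. ] len 184.4150892369597 ang 98.23301915805206 mid [575.7 122.1  30. ]
groove [549.6 211.3  30. ] [575.9  30.   30. ] len 183.24238215732763 ang 98.24974091522805 mid [562.8 120.7  30. ]
stripL [537.1 209.2  39. ] [562.8  32.7  39. ] len 178.3705902561057 ang 98.27346925395369 mid [550.  120.9  39. ]
stripR [562.5 213.1  39. ] [588.3  34.4  39. ] len 180.56055286222622 ang 98.23301915805209 mid [575.4 123.8  39. ]
groove [549.8 211.1  39. ] [575.6  33.6  39. ] len 179.41235702033532 ang 98.24974091522803 mid [562.7 122.3  39. ]
base near [520.    5.6  12. ] [637.8  22.9  12. ] len 119.0534335305422 ang -171.6058338626636 mid [578.9  14.2  12. ]
base right [598.2 292.1  12. ] [637.8  22.9  12. ] len 272.1108760379384 ang 98.37860679196606 mid [618.  157.5  12. ]
rail top back [501.  233.3  64. ] [590.5 246.1  64. ] len 90.38192434425792 ang -171.9099978705168 mid [545.8 239.7  64. ]
rail top front [501.9 223.4  64. ] [591.5 235.2  64. ] len 90.34649263035921 ang -172.48003369625698 mid [546.7 229.3  64. ]
```

The measurements agree with the given sizes (divider 119.8 mm, rail 90.4 mm, strips 179 mm, rack 140 × 182 mm):
- **Divider:** (631.9, −184.7), yaw 94.5°.
- **Groove:** (562.7, 122.3), yaw 98.3°.

Next is the grasp.

Run:
```python
from h import *
np.set_printoptions(precision=3,suppress=True)
def st(n):
    o=robot.observe(); print(n,round(o['t'],2),np.array(o['tcp_pos']).round(1),'F',np.array(o['contact_force']).round(1),'w',round(o['grip_width'],3))
r=down(np.radians(4.4)); p=np.array([631.9,-184.7,0])
grip(0.38,30); robot.movep(p+[0,0,160],r); st('above')
robot.servo_line(p+[0,0,52],feed=80); st('down')
grip(0.0,35); st('grip')
robot.servo_line(p+[0,0,57],feed=30); st('lift5')
robot.servo_line(p+[0,0,200],feed=150); st('lift')
save(viewer.read_camera('wrist'),'c_w'); save(viewer.read_camera('side'),'c_s')
```

```text
above 6.97 [ 632.6 -185.5  161. ] F [0.5 0.1 2.2] w 0.387
down 8.47 [ 632.3 -184.8   52.6] F [-0.3 -0.3  0.1] w 0.377
grip 8.96 [ 632.  -184.7   52.2] F [-1.2  0.3  1.2] w 0.106
lift5 9.28 [ 632.  -184.7   57.2] F [ 0.3  0.2 -1.2] w 0.11
lift 10.38 [ 631.3 -184.3  198.9] F [ 0.1 -0.3 -0.9] w 0.106
```

View pics/c_w.png

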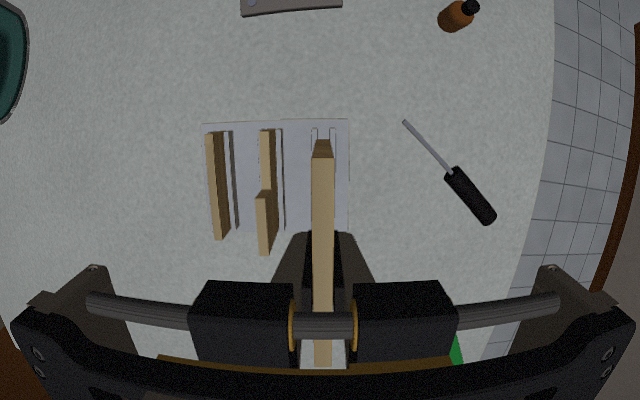

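View pics/c_s.png

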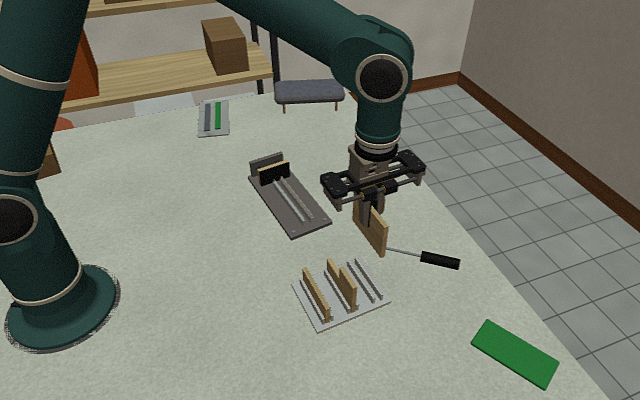

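The divider is held level and centred between the jaws, at wrist (322,230) and side (372,230). The other panels haven't moved. Now I'll carry it over the groove and check the alignment before lowering.

```bash
cat >> h.py <<'E'
G=np.array([562.8,122.3,0]); GA=np.radians(98.3); GX=np.array([np.cos(GA),np.sin(GA),0]); GY=np.array([-np.sin(GA),np.cos(GA),0])
def st(n):
    o=robot.observe(); F=np.array(o['contact_force']); q=np.array(o['tcp_pos'])-G
    print(n,round(o['t'],2),'groove xyz',[round(float(v),1) for v in (q@GX,q@GY,q[2])],'F along/across/z',[round(float(v),1) for v in (F@GX,F@GY,F[2])],'w',round(o['grip_width'],3)); return o
E
python3 - <<'E'
from h import *
r=down(GA-np.pi/2); p=G-20*GX
robot.movep(p+[0,0,180],r); st('above')
robot.servo_line(p+[0,0,92],feed=100); robot.hold(0.3); st('low')
import pickle
ci=viewer.camera_info('wrist'); pickle.dump(ci,open('d.pkl','wb')); save(viewer.read_camera('wrist'),'d_w'); 
for c in ('scene','side'): save(viewer.read_camera(c),'d_'+c)
im=cv2.imread('pics/d_w.png')[0:290,240:400]; cv2.imwrite('pics/d_wz.png',cv2.resize(im,None,fx=2,fy=2,interpolation=3))
for z in (12,39): print(z,[wpix(G+GX*x+np.array([0,0,z]),ci).round(1) for x in (0,40,90)])
E
```

```text
above 11.61 groove xyz [-21.9, -0.5, 180.3] F along/across/z [-0.2, 0.5, -1.0] w 0.107
low 12.94 groove xyz [-19.9, -0.2, 92.4] F along/across/z [0.6, 0.4, -0.6] w 0.109
12 [array([322.4, 181.6]), array([322.4, 133.6]), array([322.4,  72.2])]
39 [array([322.4, 190. ]), array([322.4, 136.5]), array([322.5,  67.8])]
```

View pics/d_wz.png

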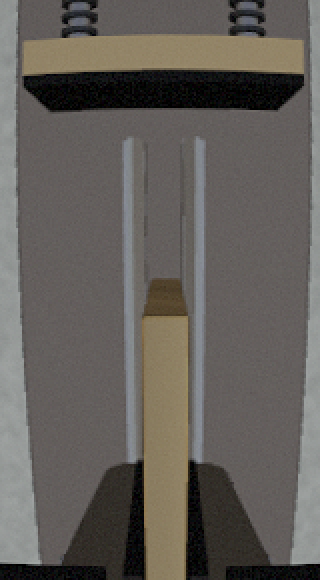

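View pics/d_side.png

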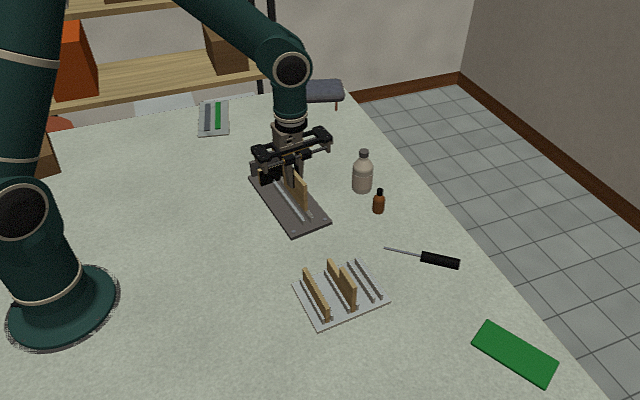

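The divider is parallel to the strips and about 0.5 mm to the right of the strips' mid-line (zoom columns 165.5 against 164), so I'll correct that. Then I'll lower it while watching the force.

Run:
```python
from h import *
p=G-20*GX+0.4*GY
robot.servo_line(p+[0,0,70],feed=50); st('70')
for z in (64,60,57,55.5,54.5,54,53.5,53):
    robot.servo_line(p+[0,0,z],feed=20); o=st(z)
    F=np.array(o['contact_force'])
    if F[2]>5 or np.hypot(*F[:2])>12: break
robot.hold(0.3); st('end')
save(viewer.read_camera('wrist'),'e_w'); save(viewer.read_camera('scene'),'e_s')
im=cv2.imread('pics/e_w.png')[0:290,240:400]; cv2.imwrite('pics/e_wz.png',cv2.resize(im,None,fx=2,fy=2,interpolation=3))
```

```text
70 13.68 groove xyz [-20.1, 0.5, 69.7] F along/across/z [0.5, 0.2, -0.4] w 0.105
64 14.13 groove xyz [-20.0, 0.4, 64.0] F along/across/z [0.2, -0.8, -1.8] w 0.112
60 14.48 groove xyz [-20.0, 0.5, 59.8] F along/across/z [0.2, -0.2, -0.7] w 0.111
57 14.78 groove xyz [-20.0, 0.5, 56.8] F along/across/z [0.6, 0.9, -0.5] w 0.104
55.5 15.03 groove xyz [-20.0, 0.5, 55.4] F along/across/z [-0.2, 0.4, -0.7] w 0.106
54.5 15.28 groove xyz [-20.0, 0.5, 54.4] F along/across/z [0.5, -1.1, -1.4] w 0.103
54 15.53 groove xyz [-20.0, 0.2, 54.1] F along/across/z [1.0, 0.5, 0.4] w 0.106
53.5 15.78 groove xyz [-20.0, 0.2, 54.1] F along/across/z [-0.6, 1.2, 4.9] w 0.11
53 16.03 groove xyz [-20.0, 0.2, 54.1] F along/across/z [-0.3, 1.2, 9.7] w 0.106
end 16.33 groove xyz [-20.0, 0.2, 54.1] F along/across/z [0.4, 3.7, 9.1] w 0.109
```

View pics/e_wz.png

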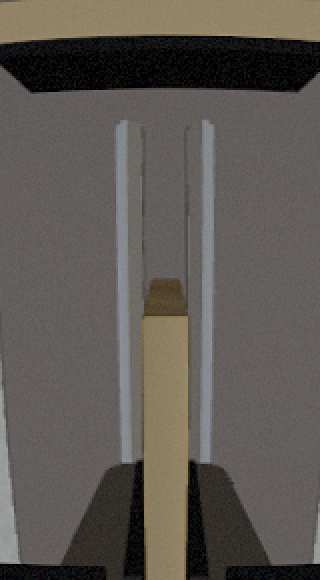

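It is seated: the floor was met at TCP z 54.1, with the force rising as expected (expected 54). Now I'll slide it to the rail with a light down-force.

Run:
```python
from h import *
f=lambda x:G+x*GX+0.3*GY+np.array([0,0,53.8])
robot.servo_line(f(-20),feed=10); st('rel')
robot.servo_line(f(20),feed=40); st(20)
robot.servo_line(f(36),feed=30); st(36)
for x in (39,42,44,46,48,50,52):
    robot.servo_line(f(x),feed=15); robot.hold(0.1)
    o=st(x); F=np.array(o['contact_force'])
    if F@GX<-8: break
```

```text
rel 16.68 groove xyz [-20.0, 0.1, 54.1] F along/across/z [-0.2, 0.9, 4.8] w 0.107
20 17.83 groove xyz [19.6, -0.4, 54.1] F along/across/z [-3.8, 0.1, 5.7] w 0.108
36 18.52 groove xyz [35.8, -0.4, 54.1] F along/across/z [-3.3, -0.9, 6.5] w 0.107
39 18.97 groove xyz [38.6, -0.3, 54.1] F along/across/z [-3.8, -0.3, 5.2] w 0.11
42 19.42 groove xyz [41.5, -0.3, 54.1] F along/across/z [-3.9, 1.0, 5.2] w 0.105
44 19.8 groove xyz [43.4, -0.3, 54.1] F along/across/z [-4.0, -0.5, 5.6] w 0.106
46 20.18 groove xyz [45.4, -0.3, 54.1] F along/across/z [-4.2, -0.2, 6.2] w 0.108
48 20.57 groove xyz [47.0, -0.3, 54.2] F along/across/z [-5.0, -1.2, 6.2] w 0.104
50 20.95 groove xyz [48.4, -0.3, 54.2] F along/across/z [-5.7, -0.7, 5.9] w 0.112
52 21.33 groove xyz [49.7, -0.3, 54.2] F along/across/z [-7.6, -0.1, 7.4] w 0.107
```

Run:
```python
from h import *
f=lambda x:G+x*GX+0.3*GY+np.array([0,0,53.9])
for x in (54,56,58,59,60,61):
    robot.servo_line(f(x),feed=12); robot.hold(0.15)
    o=st(x); F=np.array(o['contact_force']); q=(np.array(o['tcp_pos'])-G)@GX
    if F@GX<-13.5 or q>55.5: break
robot.hold(0.5); st('hold')
ci=viewer.camera_info('wrist'); save(viewer.read_camera('wrist'),'f_w'); print([toworld(d['at'],ci) for d in viewer.pinpoint('pad','wrist')[:1]])
save(viewer.read_camera('side'),'f_side'); save(viewer.read_camera('scene'),'f_scene')
im=cv2.imread('pics/f_w.png')[0:290,200:440]; cv2.imwrite('pics/f_wz.png',cv2.resize(im,None,fx=2,fy=2,interpolation=3))
a=cv2.imread('pics/f_scene.png')[130:260,290:460]; cv2.imwrite('pics/f_sz.png',cv2.resize(a,None,fx=4,fy=4,interpolation=3))
```

```text
54 21.8 groove xyz [51.2, -0.3, 54.3] F along/across/z [-8.1, 0.3, 6.9] w 0.11
56 22.27 groove xyz [52.5, -0.2, 54.3] F along/across/z [-9.9, 0.8, 6.8] w 0.107
58 22.73 groove xyz [53.8, -0.2, 54.3] F along/across/z [-11.7, 1.0, 7.1] w 0.107
59 23.13 groove xyz [54.4, -0.2, 54.4] F along/across/z [-11.9, 0.4, 8.6] w 0.102
60 23.53 groove xyz [55.0, -0.3, 54.4] F along/across/z [-12.2, 1.0, 8.4] w 0.109
61 23.93 groove xyz [55.7, -0.2, 54.4] F along/across/z [-12.5, 0.0, 10.0] w 0.108
hold 24.43 groove xyz [55.7, -0.2, 54.4] F along/across/z [-13.7, 1.0, 9.1] w 0.105
[array([543.70902738, 239.26713754,  44.08807106])]
```

View pics/f_wz.png

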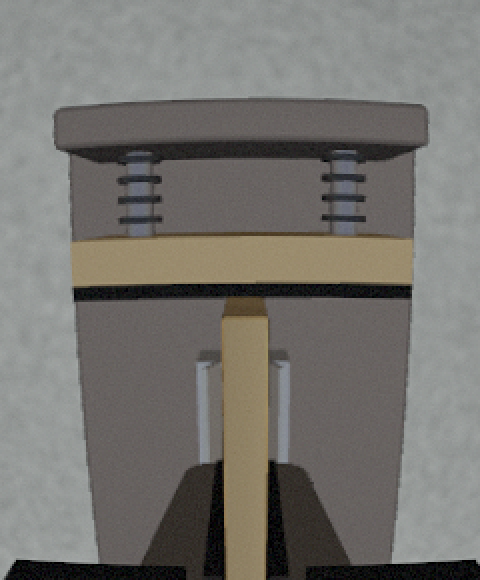

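View pics/f_sz.png

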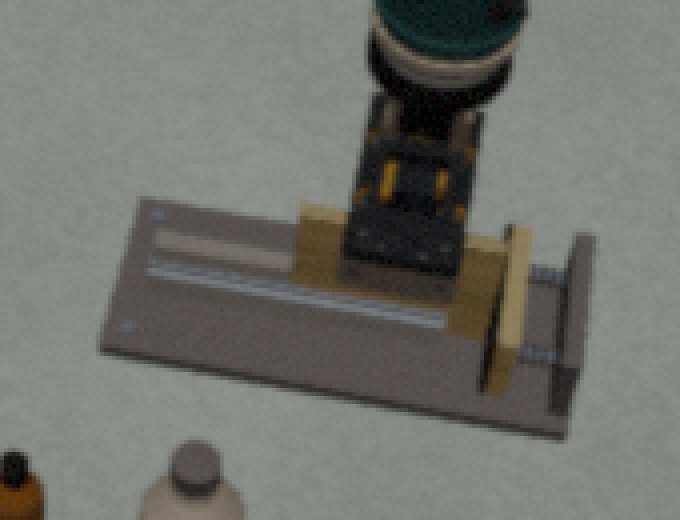

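Run:
```python
from h import *
ci=viewer.camera_info('wrist')
Z=lambda x,y:(200+(x+.5)/2-.5,(y+.5)/2-.5)
for n,pts,old in (('front',[(74,287),(411,284)],[546.7,229.3,64]),('back',[(72,239),(413,237)],[545.8,239.7,64])):
    m=np.mean([wray(Z(*p),ci,64) for p in pts],0); print(n,m.round(1),'along moved',((m-np.array(old))@GX).round(1))
e=wray(Z(245,317),ci,54.4+43); print('divider end top groove x',((e-G)@GX).round(1),((e-G)@GY).round(1))
e=[wray(Z(*p),ci,97.) for p in((245,317),(246.5,540))]; print(np.degrees(np.arctan2(*(e[0]-e[1])[[1,0]])))
st('now')
```

```text
front [545.  239.7  64. ] along moved 10.6
back [543.2 252.3  64. ] along moved 12.9
divider end top groove x 115.2 0.0
98.51804512650536
now 24.63 groove xyz [55.7, -0.2, 54.4] F along/across/z [-13.6, 1.0, 9.1] w 0.112
```

View pics/f_side.png

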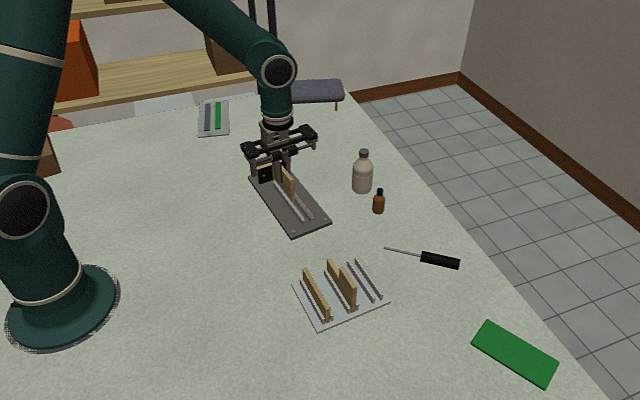

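The two rack panels at (315,295) and (342,285) and the bottles at (362,172) and (378,201) are where they started. The divider stands upright in the groove against the rail, so I'm handing in.

Run:
```python
from h import *
robot.hold(0.3); st('final'); robot.job_done()
```

```text
final 24.93 groove xyz [55.7, -0.2, 54.4] F along/across/z [-12.7, 0.7, 8.0] w 0.106
the job is handed in; nothing more can be done
```

The divider is standing in the groove with its end pressed against the sprung back rail. The arm was still holding and pressing it when I handed the job in at about 25 s. No verdict was reported.

**How it went:** I took the divider from the rack slot farthest from the robot and gripped it with 35 N. I lowered it until it met the groove floor, then slid it to the rail.

**Last checks:**

| Check | Result |
|---|---|
| TCP along the groove | 55.7 mm, which puts the rail about 10 mm back |
| Force along the groove | about 13 N at the wrist; less about 4 N of sliding friction, that leaves 9–10 N on the rail |
| Offset from groove centre | about 0.2 mm |
| Yaw relative to the groove | about 0.2° |
| Other panels and bottles | no visible movement in the side picture |

**Where the checks disagreed:**
- **Rail travel:** the camera measurements gave 10.6 to 12.9 mm, against about 10 mm from position and force. All of these are inside the 5–16 mm window.
- **Height:** the TCP rose 0.3 mm during the press, which suggests a very slight pitch or slip, and the downward force grew to 8–9 N. The rise is well within tolerance.

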